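# Clamp the ink pad in the stamping board

### The arm

A 7-joint arm with a two-finger parallel gripper is mounted at the origin on a cart in front of the work surface, level with it; the furniture and walls round the work are solid. World frame = base frame: x ahead of the robot, y to its left, z up, the work surface at z = 0. Lengths are in m, angles in degrees, forces in N, time in s.
With the tool pointing down it reaches from about 0.4 to 0.9 m from the base axis. Payload 5.5 kg.
Tool frame: the origin (TCP) lies between the finger pads, 19 mm behind the fingertips; this is the grasp point; z points along the fingers, y is the line along which they close (so a half turn about z gives the same grasp; the last joint's range is limited). The gripper opens to 85 mm and grips with 20 to 120 N. Pads are 22 mm wide; open, the fingers measure 114 mm over their backs; the gripper's body (76 mm by 85 mm) begins 54 mm behind the grasp point. The pads swing forward as they close: fully open they stand 13 mm farther back than shut.
Start: joints at [-54.477, 28.699, -24.465, 88.831, 12.651, 65.22, -12.049], TCP at [0.227, 0.609, 0.25] pointing down, gripper open.
Joint ranges: [-164.97, 164.97], [-17.58, 116.51], [-87.97, 89.64], [11.32, 138.91], [-80.73, 260.73], [10.89, 115.49], [-147.41, 147.41]. Speed limits (degrees/s): [147.25, 147.25, 180, 180, 180, 180, 180].

### API

Orientations are given as [roll, pitch, yaw] about the fixed x, y, z axes, in that order (R = Rz(yaw) Ry(pitch) Rx(roll)).
In Python, from bench import state, eyes, env, finder gives the robot as it stands. The module is installed in compiled form; this text tells all that it offers.
- The arm moves only by the shell command python3 -m handwheel 'ROWS' [OPENING]. ROWS is JSON, a list of rows, each a list of 4 numbers: the shift along the tool's x, y, z in m, then the turn about the tool's z in rad. In form: [[x, y, z, twist], ...]. A call has exactly 8 rows; each row is the pose to reach, as a shift and turn from the pose commanded when the call began, along the tool's axes at that moment; what a row does not reach only later rows make up. A row lasts 1/12 s, in which the tool goes at most 41.7 mm and 7.16 degrees, less where a joint would pass 70% of its speed; a pose out of reach is approached as far as the arm can. A call with a gripper value outside its range is refused whole. OPENING is the gripper's target within -1 to 1 (shut at 1, half-way at 0, fully open at -1), set as the call begins (- or left out, the last holds). The fingers move at their own pace and stop on an object; the grip force is fixed at half the most. Time passes only in rows, so rows that repeat a pose let the fingers close, or fill a call up. It gives the time, the measured TCP pose, the force, the opening and the grip force at its end, in the units of the state.
- state(): the state, without advancing time (a new reading comes with each control period).
- eyes.grab_frame(name): name is "side" or "top" or "wrist"; returns a dict with "frame" (420x560x3 uint8, blue, green, red), "depth" (420x560 float32, m along the optical axis (not along the pixel's ray), 0 where there is no reading), "fx", "fy", "cx", "cy" (pixels), "R" (3x3) and "t" (3): a world point X has camera coordinates R X + t. Camera axes: x right, y down, z forward; pixel columns grow to the right and rows downward; lengths in m; the calibration is good to about 2 mm. A picture is of the moment at which its call begins.
- env.close_job(): hands the job in; it is judged then, once.
Trained networks look in a picture, given as the dict that the camera call returned (one of the last four; its "shot" number tells which), for a name from the list of things; names that differ only in an ending like _2 or _b are one class to them, and where a whole thing is asked for, a point or a joint stands for the part that bears it (a point fixed in the world has none). Each returns a list of dicts, best first, with "score" (0 to 1); they miss things now and then, are a little off and sometimes report something else, mostly with a low value. They report only what shows in the picture. A call takes as long as a camera call.
- finder.look_for(picture, label): "centre" ([column, row] in pixels, amid what is visible of it).
The state is a dict: "clock": time; "q": joint angles; "qd": joint speeds; "effort": joint torques, N m; "eef_pos": TCP position; "tcp_rot": TCP orientation; "ft_force": force on the tool from outside, world axes, zero at the start; "ft_torque": the same for the moment, N m; "gripper_width": opening from 0.0 (shut) to 1.0 (fully open); "grasp_force": force on a finger pad.
Only numpy, scipy, OpenCV 4.12 (cv2) and the standard library are available. Lean on these libraries where they do the work, as an engineer would, in place of code of your own. Each camera call takes 0.05 s, during which the arm holds its last target. There are 200 camera calls.

### The job

Lay the black ink pad flat on the wooden stamping board, in the space between the sprung fence and the eccentric knob, square to the fence. Then turn the red-handled knob clockwise until its black lobe pushes the pad against the fence and bears on it firmly: about 15 N, no less than 8 N, and never above 30 N, which would crack the pad's case. Let go with the pad clamped, and leave the stamp and the label roll standing where they are.

Things in the scene. Friction and masses are not known exactly. Their poses are not given: they have to be found in the camera images.
- board: Wooden stamping board, screwed down, 130 x 224 mm, on feet, its top 22 mm high; origin under its centre on the worktop, z up. The clamp works along its y: knob at the +y end, aluminium fence at the -y end. Two steel side pins (8 mm thick, 10 mm high) stand on it at x = -39, y = -14 and 46 mm, faces at x = -35; the turning cam drags the pad onto them (-x). A 45 mm wide finger fits between.
- nest (a point): Where the centre of the pad's underside belongs when laid in, long side along board y (board x = 1, y = 14.5, z = 22 mm: on its top): 3.5 mm from the retracted cam, 4 from the pins, 3.5 to 10.5 from the fence. The fence's rubber-faced jaw (56 mm wide, 15 high) faces +y and rests anywhere from board y = -34 to -41 mm (adjustable, not measured); it gives on a spring, 6 N per mm.
- ink_pad: Closed black ink pad, 64 (x) x 90 (y) x 14 mm (z), about 80 g; origin at the centre of its underside. Grasp it across its 64 mm width. Either way round is right.
- knob_grip (a point): Centre of the knob's red grip bar, on the vertical turning axis (board x = 0, y = 75 mm), 42 mm above the board's top: set the TCP here. Bar 14 mm thick, 40 long, from 24 to 50 mm above the board's top. The point turns with the knob: bar along its x, lobe toward its +y. Letting go loses up to 4 N of bearing; after a fast turn the torque may read low, so tighten in small steps.
- cam (a joint): Knob angle, rad, 0 to 3, clockwise from above; starts at 0 to 0.3. Below the bar is a black disc, radius 22 mm, centre 10 mm off the axis; its edge toward the pad is 22 - 10 cos(angle) mm from the axis. It pushes the pad to the fence and bears from an angle of 1 to 2, then gains about 45 N/rad. Turning it free takes 0.2 N m; each N of bearing adds about 0.03 N m. It stays where left.
- stamp: Wooden hand stamp with turned handle, 34 x 46 x 67 mm, standing; origin under its centre. Leave it alone.
- label_roll: White label roll, 69 mm across, 30 mm high; origin under its centre. Leave it alone.

How it is judged (in metres and radians):
On the way, in this order (a step that is already met when the one before it is completed fails the run):
1. the ink pad lies flat on the board between fence and cam, let go, with the cam not yet bearing on it (x of ink_pad in the frame of board between -0.012 and 0.014 m and y of ink_pad in the frame of board between -0.012 and 0.026 m and z of ink_pad in the frame of board between 0.019 and 0.0245 m and angle between the y axis of ink_pad and the y axis of board, either way round below 0.14 rad and angle between ink_pad's own z axis and vertical below 0.06 rad and contact force between the fingers and ink_pad below 0.2 N and contact force between cam and ink_pad below 2 N), for 0.2 s.
2. the cam has been turned and bears on the pad (contact force between cam and ink_pad above 8 N and value of joint cam above 0.9 rad), for 0.2 s.
At the end, for the whole second after the job is handed in: The ink pad lies at rest on the board (centre within x -12 to 14 mm and y -12 to 26 mm of the board, flat within 0.06 rad, square within 0.14 rad), clamped: cam on pad between 8 and 30 N (all of step 2 and x of ink_pad in the frame of board between -0.012 and 0.014 m and y of ink_pad in the frame of board between -0.012 and 0.026 m and z of ink_pad in the frame of board between 0.019 and 0.0245 m and angle between the y axis of ink_pad and the y axis of board, either way round below 0.14 rad and angle between ink_pad's own z axis and vertical below 0.06 rad and contact force between cam and ink_pad below 30 N and linear speed of ink_pad below 0.01 m/s); the robot touches nothing.
It fails at once if the cam crushes the pad (over 30 N) (contact force between cam and ink_pad above 30 N).
It fails at once if the stamp is disturbed (moved 20 mm or tipped) (distance of stamp from where it was at the start of the episode above 0.02 m or angle between stamp's own z axis and vertical above 0.3 rad).
It fails at once if the label_roll is disturbed (moved 20 mm or tipped) (distance of label_roll from where it was at the start of the episode above 0.02 m or angle between label_roll's own z axis and vertical above 0.3 rad).
It also fails if it takes over 72 s, if anything falls off the work surface, if the arm or the gripper's body presses on something with over 40 N, if the wrist force passes 120 N, or if a joint passes its speed limit or range.

## Working session

There is one attempt and no reset: what is moved stays moved. The work goes in short steps, Python scripts to look and compute and a shell command to move; the robot and the scene stay as the last step left them, time stands still between calls to the robot, and variables do not carry over. Pictures are saved under pics/ and viewed, at most 10 in all, crops included, and the job is handed in when it is done.

```bash
mkdir -p pics; cat > h.py <<'E'
import numpy as np, cv2
from bench import state, eyes, env, finder
from scipy.spatial.transform import Rotation as Ro
def pts(p):
    d=p["depth"]; v,u=np.mgrid[:d.shape[0],:d.shape[1]]
    c=np.stack([(u-p["cx"])/p["fx"]*d,(v-p["cy"])/p["fy"]*d,d],-1)
    return (c-np.array(p["t"]))@np.array(p["R"])
E
python3 - <<'E'
from h import *
s=state(); print({k:np.round(v,3) for k,v in s.items()})
ims=[]
for n in ["top","side"]:
    p=eyes.grab_frame(n); P=pts(p); cv2.imwrite(f"pics/{n}0.png",p["frame"]); print(n,np.round(p["t"],3),np.round(p["R"],3).tolist(),p["fx"])
    for l in ["ink_pad","board","knob_grip","stamp","label_roll"]:
        for r in finder.look_for(p,l)[:2]:
            c=np.round(r["centre"]).astype(int); print(l,round(r["score"],2),c,np.round(P[c[1],c[0]],3))
E
```

```text
{'clock': np.float64(0.0), 'q': array([-54.476,  28.755, -24.452,  88.892,  12.655,  65.219, -12.048]), 'qd': array([ 0.038, -0.002, -0.017, -0.01 ,  0.072,  0.025, -0.009]), 'effort': array([-1.0000e-03, -5.6952e+01, -5.8170e+00, -2.8094e+01,  1.1000e-02,
        1.2000e-02, -0.0000e+00]), 'eef_pos': array([0.227, 0.608, 0.249]), 'tcp_rot': array([-179.888,    0.   ,  159.561]), 'ft_force': array([ 0.326, -0.243,  0.023]), 'ft_torque': array([-0.007, -0.008, -0.038]), 'grasp_force': np.float64(0.0), 'gripper_width': np.float64(1.002)}
top [-0.125  0.476  1.042] [[0.011, -1.0, -0.027], [-0.991, -0.007, -0.134], [0.133, 0.028, -0.991]] 463.50790984221874
ink_pad 0.92 [208 223] [0.449 0.052 0.017]
board 0.67 [391 210] [ 0.483 -0.375  0.016]
knob_grip 0.92 [366 217] [ 0.462 -0.312  0.049]
stamp 0.67 [196 144] [0.625 0.077 0.067]
stamp 0.21 [332 270] [ 0.343 -0.239 -0.001]
label_roll 0.76 [332 262] [ 0.361 -0.238  0.007]
side [-0.325 -0.282  1.297] [[0.832, 0.555, -0.013], [0.469, -0.714, -0.521], [-0.298, 0.427, -0.854]] 513.3608408792725
ink_pad 0.95 [318 176] [0.459 0.039 0.015]
board 0.77 [217 331] [ 0.493 -0.379  0.022]
knob_grip 0.58 [227 295] [ 0.479 -0.321  0.063]
label_roll 0.81 [207 244] [ 0.365 -0.244  0.03 ]
```

View pics/top0.png

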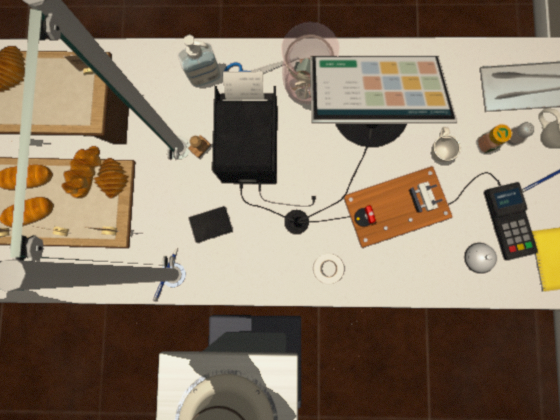

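View pics/side0.png

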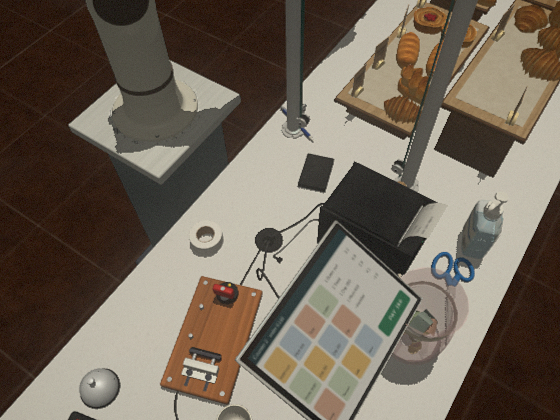

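The top view shows the pad at (210,225), the board centred at (398,207) with its knob at (366,216) and its fence at (427,195), the roll at (329,268), and the stamp at (199,147) beside the printer. Posts stand at (175,275) and (180,152) with glass between them, so the route in from y=0.6 needs mapping.

```bash
python3 - <<'E'
from h import *
A=[]
for n in ["top","side"]:
    p=eyes.grab_frame(n); P=pts(p); ok=p["depth"]>0; f=p["frame"].astype(int)
    A.append(P[ok])
    def rect(m,name):
        m=cv2.morphologyEx(m.astype(np.uint8),cv2.MORPH_OPEN,np.ones((3,3)))
        k,l,st,c=cv2.connectedComponentsWithStats(m)
        i=1+np.argmax(st[1:,4]); q=P[l==i]; r=cv2.minAreaRect((q[:,:2]*1000).astype(np.float32))
        print(n,name,len(q),np.round(r[0],1),np.round(r[1],1),round(r[2],1),'z',np.round(np.median(q[:,2]),4)); return q
    X,Y,Z=P[...,0],P[...,1],P[...,2]
    rect(ok&(f.sum(2)<170)&(abs(X-.455)<.08)&(abs(Y-.045)<.08)&(Z<.03)&(Z>.004),"pad")
    rect(ok&(abs(X-.48)<.14)&(abs(Y+.37)<.16)&(Z<.03)&(Z>.014)&(f[...,2]-f[...,0]>40),"board")
    m=ok&(abs(X-.47)<.06)&(abs(Y+.31)<.06)&(Z>.055)&(f[...,2]>f[...,1]+60)
    q=rect(m,"grip")
    m=ok&(abs(X-.52)<.08)&(abs(Y+.44)<.08)&(Z>.03); rect(m,"fence")
    m=ok&(abs(X-.365)<.06)&(abs(Y+.24)<.06)&(Z>.015); rect(m,"roll")
    m=ok&(abs(X-.62)<.06)&(abs(Y-.07)<.05)&(Z>.02);rect(m,"stamp")
A=np.vstack(A)
# max height map, 5cm grid; rows x, cols y
print("cols y from .6 down to -.6")
for x in np.arange(.1,.9,.05):
    L=[]
    for y in np.arange(.6,-.6,-.05):
        s=A[(abs(A[:,0]-x)<.025)&(abs(A[:,1]-y)<.025)]
        L.append("%3d"%(100*s[:,2].max()) if len(s) else "  .")
    print("%.2f"%x," ".join(L))
E
```

```text
top pad 932 [447.2  48. ] [61.  86.1] 18.3 z 0.0141
top board 4351 [ 491.8 -388.2] [129.4 224. ] 19.0 z 0.0213
top grip 105 [ 466.6 -317.6] [39.  14.7] 16.1 z 0.0704
top fence 332 [ 509. -438.] [62.  39.9] 15.1 z 0.0374
top roll 532 [ 346.2 -227. ] [65.5 68. ] 0.9 z 0.0292
top stamp 528 [634.3 118.6] [ 2.8 13.1] 89.9 z 0.5504
side pad 256 [459.1  24.6] [55.8 39.9] 21.1 z 0.0145
side board 6061 [ 490.8 -388.1] [130.5 224.2] 19.0 z 0.0223
side grip 54 [ 476.6 -314.3] [17.2 12.8] 24.1 z 0.0722
side fence 549 [ 508.8 -438.8] [64.7 36.8] 19.2 z 0.0385
side roll 713 [ 346.9 -227.3] [68.7 69.8] 60.2 z 0.0298
side stamp 46 [640.4  69.3] [ 20.4 100.1] 11.7 z 0.0682
cols y from .6 down to -.6
0.10 -82 -82 -82 -82 -81 -82 -82 -82 -73   0   0   1  35   1   1   0 -82 -82 -82 -82 -82 -82 -82 -82
0.15 -82 -82 -82 -82 -81 -82 -82 -81 -73   0   0   0   0   0   0   0 -81 -82 -82 -82 -82 -82 -82 -82
0.20 -82 -82 -82 -82 -82 -82 -82 -82 -82 -82 -82 -82 -81 -82 -82 -81 -82 -81 -82 -82 -82 -82 -82 -82
0.25   0   0   0   0   0   0   0   0   1   1   0   0   0   0   0   0   0   0   0   0   0   0   0   0
0.30
[... 507 characters left out ...]
 9   9  10  10   9  14  15  13   7  63   0  14  15  15  15   0   0  12  12   2   4   4   2   0
0.60   9   9  14  14  14  14  15  15   6  63  63  14  15  15  15   0  26  26  26  26  26  26   5   0
0.65  19  22  22  15  15  15  15  15   0  61  63  14  15  15  15   0  26  26  26  26  26  26   5   0
0.70  21  18  17  18  15  15  15  15   0   0   0  14  17  17  17   0  23  23  23  23  23  23   0   0
0.75  22  22  19  19  15  15  22  22   0   0   0  14  18  18  18  17  21  21  21  21  21  21   .   0
0.80   0  18  19  19  15  15  15  15   0   0  18  18   1   1  18  17  18  18  18  18  18  18   0   0
0.85   0   0   0   0   0   0   0   0   0   0  18  18   1   1   1  18  17  17   0   0   0   0   0   0
```

```bash
python3 - <<'E'
from h import *
A=[]
for n in ["top","side"]:
    p=eyes.grab_frame(n); A.append(pts(p)[p["depth"]>0])
A=np.vstack(A)
for z in np.arange(.02,.70,.06):
    s=A[(abs(A[:,2]-z)<.03)&(A[:,0]>.22)&(A[:,0]<.72)&(A[:,1]>.04)&(A[:,1]<.24)&((A[:,2]>.2)|(A[:,1]>.1))&(A[:,2]>.01)]
    for a,b in [(.2,.4),(.4,.55),(.55,.75)]:
        q=s[(s[:,0]>a)&(s[:,0]<b)]
        if len(q)>3: print(round(z,2),a,len(q),np.round(np.percentile(q,[2,98],0),3).tolist())
s=A[(A[:,2]>.05)&(A[:,2]<.2)&(abs(A[:,1])<.1)&(A[:,0]<.8)&(A[:,0]>.4)]
print("printer",np.round(np.percentile(s,[1,99],0),3))
s=A[(A[:,2]>.06)&(A[:,2]<.4)&(A[:,1]<-.15)&(A[:,1]>-.5)&(A[:,0]<.64)&(A[:,0]>.55)]
print("monitor",np.round(np.percentile(s,[1,99],0),3))
print("max z",A[:,2].max())
p=eyes.grab_frame("wrist"); cv2.imwrite("pics/w0.png",p["frame"]); print(-np.array(p["R"]).T@p["t"])
E
```

```text
0.02 0.2 366 [[0.274, 0.117, 0.01], [0.374, 0.172, 0.049]]
0.02 0.4 6 [[0.451, 0.1, 0.01], [0.482, 0.224, 0.048]]
0.02 0.55 282 [[0.594, 0.102, 0.01], [0.652, 0.141, 0.05]]
0.08 0.2 695 [[0.319, 0.119, 0.051], [0.398, 0.238, 0.107]]
0.08 0.4 1430 [[0.404, 0.22, 0.053], [0.549, 0.24, 0.093]]
0.08 0.55 1014 [[0.552, 0.119, 0.051], [0.649, 0.239, 0.107]]
0.14 0.2 442 [[0.317, 0.118, 0.111], [0.35, 0.14, 0.169]]
0.14 0.55 517 [[0.614, 0.118, 0.111], [0.649, 0.138, 0.169]]
0.2 0.2 520 [[0.316, 0.118, 0.172], [0.35, 0.139, 0.229]]
0.2 0.55 600 [[0.614, 0.118, 0.171], [0.649, 0.138, 0.229]]
0.26 0.2 610 [[0.316, 0.118, 0.231], [0.35, 0.139, 0.289]]
0.26 0.55 717 [[0.614, 0.118, 0.231], [0.649, 0.138, 0.288]]
0.32 0.2 734 [[0.316, 0.118, 0.291], [0.35, 0.139, 0.349]]
0.32 0.55 848 [[0.615, 0.118, 0.292], [0.649, 0.138, 0.349]]
0.38 0.2 453 [[0.315, 0.118, 0.35], [0.349, 0.138, 0.408]]
0.38 0.55 1036 [[0.615, 0.118, 0.352], [0.649, 0.138, 0.409]]
0.44 0.2 389 [[0.314, 0.118, 0.411], [0.349, 0.134, 0.469]]
0.44 0.55 1281 [[0.615, 0.118, 0.411], [0.649, 0.138, 0.469]]
0.5 0.2 522 [[0.314, 0.118, 0.471], [0.349, 0.135, 0.529]]
0.5 0.55 821 [[0.615, 0.118, 0.471], [0.648, 0.139, 0.529]]
0.56 0.2 715 [[0.314, 0.118, 0.531], [0.349, 0.133, 0.589]]
0.56 0.55 785 [[0.615, 0.118, 0.531], [0.643, 0.138, 0.588]]
0.62 0.2 2359 [[0.315, 0.119, 0.594], [0.395, 0.142, 0.635]]
0.62 0.4 1467 [[0.403, 0.128, 0.626], [0.547, 0.139, 0.63]]
0.62 0.55 1718 [[0.553, 0.119, 0.593], [0.636, 0.14, 0.634]]
printer [[ 0.544 -0.099  0.059]
 [ 0.797  0.09   0.184]]
monitor [[ 0.572 -0.446  0.117]
 [ 0.64  -0.184  0.264]]
max z 0.6362817434607017
[0.15353807 0.63642809 0.37458517]
```

View pics/w0.png

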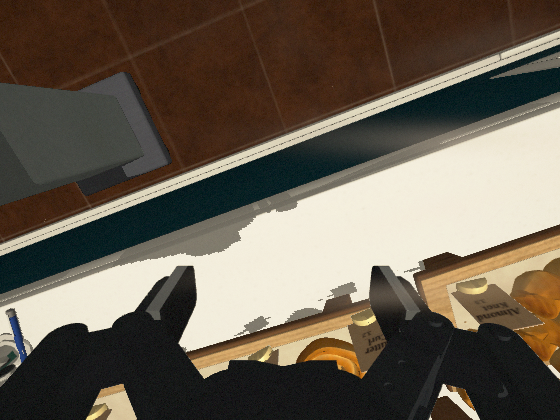

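The wrist view shows nothing but trays under the gripper. The guard is a wall at y≈0.118–0.14, x 0.315–0.65, 0.635 m tall. I'll go over it.

```bash
python3 -m handwheel '[[0,0,-0.03,0],[0,0,-0.07,0],[0,0,-0.11,0],[0,0,-0.15,0],[0,0,-0.19,0],[0,0,-0.23,0],[0,0,-0.27,0],[0,0,-0.30,0]]' -1; python3 -c "
from h import *
s=state();print(s['q'],s['eef_pos'],s['tcp_rot'])"
```

```text
clock: 1.52
eef_pos: [0.2268, 0.6089, 0.5543]
tcp_rot: [179.8, -0.0, 159.5]
ft_force: [0.2, 0.7, 1.4]
gripper_width: 1.002
grasp_force: 0.0
[-56.37109065  22.95736799 -25.6123816   58.58722092   9.89528072
 100.1216367   -8.8442346 ] [0.22682829 0.60891095 0.55432356] [ 1.79765361e+02 -1.06337683e-02  1.59548520e+02]
```

```bash
python3 -m handwheel '[[-0.010,-0.02,-0.02,0],[-0.020,-0.04,-0.04,0],[-0.030,-0.06,-0.06,0],[-0.040,-0.08,-0.08,0],[-0.050,-0.105,-0.10,0],[-0.060,-0.13,-0.115,0],[-0.07,-0.15,-0.13,0],[-0.085,-0.171,-0.138,0]]'; python3 -c "
from h import *
s=state();print(s['q'],s['eef_pos'],s['tcp_rot'])"
```

```text
clock: 2.18
eef_pos: [0.2457, 0.4183, 0.6902]
tcp_rot: [179.8, 0.0, 159.7]
ft_force: [0.7, -0.1, -0.0]
gripper_width: 1.002
grasp_force: 0.0
[-43.47854474   6.47489865 -22.80873642  61.2274969    2.71707862
 112.59206095   4.56551318] [0.24573549 0.41828885 0.69023569] [1.79815533e+02 1.42898695e-02 1.59669468e+02]
```

```bash
python3 -m handwheel '[[-0.035,-0.013,0,0.11],[-0.07,-0.026,0,0.22],[-0.105,-0.039,0,0.33],[-0.141,-0.052,0,0.44],[-0.17,-0.073,0,0.55],[-0.2,-0.095,0,0.66],[-0.23,-0.116,0,0.77],[-0.258,-0.137,0,0.885]]'; python3 -c "
from h import *
s=state();print(s['q'],s['eef_pos'],s['tcp_rot'])"
```

```text
clock: 2.85
eef_pos: [0.4416, 0.1987, 0.6882]
tcp_rot: [180.0, 0.0, 108.5]
ft_force: [0.9, 0.5, -0.1]
gripper_width: 1.001
grasp_force: 0.0
[-23.40799739   5.55636335  -4.66313353  62.11721574   0.49979273
 112.30901773  -9.34488282] [0.44157783 0.19874842 0.68821729] [1.79963685e+02 5.42814967e-03 1.08514428e+02]
```

```bash
python3 -m handwheel '[[-0.025,-0.001,0,0],[-0.055,-0.002,0,0],[-0.09,-0.004,0,0],[-0.123,-0.006,0,0],[-0.15,-0.015,0,0],[-0.177,-0.024,0,0],[-0.203,-0.033,0,0],[-0.2275,-0.041,0,0]]'; python3 -c "
from h import *
s=state();print(s['q'],s['eef_pos'],s['tcp_rot'])"
```

```text
clock: 3.52
eef_pos: [0.4751, -0.0296, 0.6883]
tcp_rot: [180.0, 0.0, 108.8]
ft_force: [1.2, -0.1, 0.6]
gripper_width: 0.999
grasp_force: 0.0
[ -6.36751052   4.31113271   7.54415922  63.52359182  -0.61059224
 112.1683549   19.74226268] [ 0.47512155 -0.02957713  0.68828556] [1.79969032e+02 1.12865269e-02 1.08817439e+02]
```

```bash
python3 -m handwheel '[[0.003,-0.002,0.03,0],[0.006,-0.004,0.07,0],[0.01,-0.007,0.11,0],[0.014,-0.01,0.15,0],[0.018,-0.013,0.19,0],[0.022,-0.016,0.23,0],[0.025,-0.018,0.27,0],[0.028,-0.019,0.31,0]]'; python3 -m handwheel '[[0,0,0.03,0],[0,0,0.06,0],[0,0,0.09,0],[0,0,0.12,0],[0,0,0.15,0],[0,0,0.17,0],[0,0,0.18,0],[0,0,0.18,0]]';  python3 - <<'E'
from h import *
s=state();print(s['q'],s['eef_pos'],s['tcp_rot'])
p=eyes.grab_frame("wrist"); P=pts(p); f=p["frame"].astype(int); cv2.imwrite("pics/w1.png",p["frame"])
Z=P[...,2]
m=((p["depth"]>0)&(f.sum(2)<170)&(Z>.009)&(Z<.02)&(abs(P[...,0]-.45)<.08)&(abs(P[...,1]-.045)<.08)).astype(np.uint8)
m=cv2.morphologyEx(m,cv2.MORPH_OPEN,np.ones((3,3)))
k,l,st,c=cv2.connectedComponentsWithStats(m); i=1+np.argmax(st[1:,4]); q=P[l==i]
r=cv2.minAreaRect((q[:,:2]*1000).astype(np.float32)); print(r,np.median(q[:,2]),c[i],st[i])
print(finder.look_for(p,"ink_pad")[:2])
E
```

```text
clock: 4.18
eef_pos: [0.4478, -0.0074, 0.3766]
tcp_rot: [179.9, 0.0, 108.9]
ft_force: [0.7, 0.0, 0.5]
gripper_width: 0.998
grasp_force: 0.0
clock: 4.85
eef_pos: [0.447, -0.0075, 0.1961]
tcp_rot: [-179.8, -0.1, 108.9]
ft_force: [-0.4, 0.2, 0.5]
gripper_width: 0.999
grasp_force: 0.0
[ -7.10033332  10.32432098   5.09050435 120.52679319  -1.19120686
  49.43401974  17.5494674 ] [ 0.44698404 -0.0074979   0.19614939] [-1.79769227e+02 -6.29997593e-02  1.08862643e+02]
((454.9302673339844, 24.509838104248047), (61.97024917602539, 37.297122955322266), 17.742170333862305) 0.015087897374956584 [300.30529898 167.41225085] [ 271  148   61   38 2057]
[{'centre': [300.3, 137.4], 'score': 0.76}]
```

View pics/w1.png

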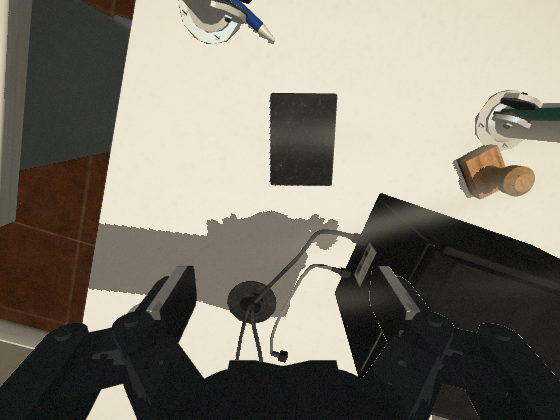

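The pad is clear and square in the wrist view, columns 270–336 and rows 93–185. The colour/height mask only caught its lower half, so I'll fit it by colour and place it on the plane z=0.014.

```bash
cat >> h.py <<'E'
def ray(p,uv,z):
    uv=np.atleast_2d(uv); R=np.array(p["R"]); C=-R.T@np.array(p["t"])
    d=np.c_[(uv[:,0]-p["cx"])/p["fx"],(uv[:,1]-p["cy"])/p["fy"],np.ones(len(uv))]@R
    return C+d*((z-C[2])/d[:,2])[:,None]
def tool(d,yaw):  # world xy -> tool xy
    a=np.radians(yaw); return np.array([np.cos(a)*d[0]+np.sin(a)*d[1], np.sin(a)*d[0]-np.cos(a)*d[1]])
E
python3 - <<'E'
from h import *
p=eyes.grab_frame("wrist"); s=state()
m=(p["frame"].max(2)<130).astype(np.uint8); m[:75]=0;m[205:]=0;m[:,:230]=0;m[:,370:]=0
k,l,st,c=cv2.connectedComponentsWithStats(m); i=1+np.argmax(st[1:,4]); print(st[i])
v,u=np.where(l==i); h=cv2.convexHull(np.c_[u,v].astype(np.int32))[:,0]
r=cv2.minAreaRect((ray(p,h,.014)[:,:2]*1000).astype(np.float32)); print(r)
d=np.array(r[0])/1000-s["eef_pos"][:2]; print(tool(d,s["tcp_rot"][2]))
P=pts(p); q=P[140,290]; print(q)
E
```

```text
[ 266   92   68   93 5839]
((446.45941162109375, 48.44953536987305), (64.727294921875, 90.0716323852539), 18.201858520507812)
[0.05390986 0.01501157]
[0.43838217 0.04597093 0.0160646 ]
```

```bash
python3 -m handwheel '[[0.01,0.003,0,0],[0.02,0.006,0,0],[0.03,0.009,0.01,0.012],[0.04,0.012,0.025,0.012],[0.05,0.014,0.04,0.012],[0.054,0.015,0.06,0.012],[0.054,0.015,0.08,0.012],[0.054,0.015,0.09,0.012]]' -0.7; python3 - <<'E'
from h import *
p=eyes.grab_frame("wrist"); s=state(); print(s["eef_pos"],s["tcp_rot"],s["gripper_width"],s["q"])
P=pts(p); ok=p["depth"]>0
T=(P-s["eef_pos"])@Ro.from_euler("xyz",s["tcp_rot"],degrees=True).as_matrix()
for sg in (1,-1):
    m=ok&(abs(T[...,0])<.015)&(sg*T[...,1]>.02)&(sg*T[...,1]<.065)&(T[...,2]>-.02)&(T[...,2]<.03)
    q=T[m]; print(len(q),np.percentile(q[:,2],[50,98,100]) if len(q) else "", np.percentile(sg*q[:,1],[1,50,99]))
m=(p["frame"].max(2)<130)&(P[...,2]>.006)&(P[...,2]<.03)&ok
print(np.percentile(P[m],[1,99],0))
cv2.imwrite("pics/w2.png",p["frame"])
E
```

```text
clock: 5.67
eef_pos: [0.4458, 0.049, 0.1078]
tcp_rot: [179.9, -0.0, 108.2]
ft_force: [-1.1, 0.1, 0.5]
gripper_width: 0.854
grasp_force: 0.0
[0.44477048 0.04856704 0.10667705] [-1.79918252e+02 -1.29241891e-02  1.08196823e+02] 0.8481490785495852 [-11.80117079  19.09874326   2.44538153 124.22461125  -1.33662275
  36.78302687   9.77832808]
1471 [-0.00895746  0.00690486  0.00947208] [0.03662194 0.03716068 0.05024086]
1481 [-0.00891892  0.00709036  0.00930496] [0.03530069 0.03588921 0.04897596]
[[ 0.33149013 -0.19435426  0.00633299]
 [ 0.69138211  0.15174587  0.02923171]]
```

View pics/w2.png

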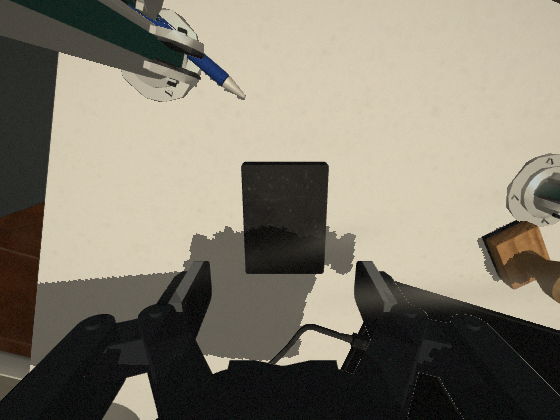

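The pad sits between the open fingers: edges at columns 243–328, fingers at about 210 and 357. Measured tips reach 9 mm past the TCP at this opening. Next I descend to TCP z≈0.015 and grip.

```bash
python3 -m handwheel '[[0,0.001,0.02,0],[0,0.0015,0.04,0],[0,0.0015,0.055,0],[0,0.0015,0.07,0],[0,0.0015,0.08,0],[0,0.0015,0.088,0],[0,0.0015,0.0915,0],[0,0.0015,0.0915,0]]'; python3 -m handwheel '[[0,0,0,0],[0,0,0,0],[0,0,0,0],[0,0,0,0],[0,0,0,0],[0,0,0,0],[0,0,0,0],[0,0,0,0]]' -0.2;python3 -m handwheel '[[0,0,0,0],[0,0,-0.005,0],[0,0,-0.015,0],[0,0,-0.03,0],[0,0,-0.05,0],[0,0,-0.07,0],[0,0,-0.09,0],[0,0,-0.1,0]]'
```

```text
clock: 6.38
eef_pos: [0.4469, 0.0488, 0.0164]
tcp_rot: [-180.0, -0.0, 108.2]
ft_force: [-0.6, 0.2, 0.6]
gripper_width: 0.85
grasp_force: 0.0
clock: 7.05
eef_pos: [0.4473, 0.049, 0.0174]
tcp_rot: [179.9, 0.0, 108.2]
ft_force: [0.4, -0.1, 7.2]
gripper_width: 0.727
grasp_force: 66.1
clock: 7.72
eef_pos: [0.4479, 0.0491, 0.1194]
tcp_rot: [179.8, 0.0, 108.2]
ft_force: [-0.3, -0.2, -1.2]
gripper_width: 0.728
grasp_force: 65.5
```

```bash
python3 -m handwheel '[[-0.015,-0.003,-0.02,0],[-0.035,-0.008,-0.04,0],[-0.06,-0.014,-0.06,0],[-0.09,-0.021,-0.08,0],[-0.12,-0.028,-0.1,0],[-0.15,-0.035,-0.11,0],[-0.18,-0.041,-0.12,0],[-0.21,-0.048,-0.12,0]]'; python3 -m handwheel '[[-0.035,-0.008,0,0],[-0.07,-0.016,0,-0.007],[-0.105,-0.024,0,-0.014],[-0.14,-0.032,0,-0.014],[-0.165,-0.038,0,-0.014],[-0.19,-0.044,0,-0.014],[-0.2045,-0.0466,0,-0.014],[-0.2045,-0.0466,0,-0.014]]'; python3 - <<'E'
from h import *
p=eyes.grab_frame("wrist"); s=state(); print(s["eef_pos"],s["tcp_rot"],s["gripper_width"],s["q"])
cv2.imwrite("pics/w3.png",p["frame"])
P=pts(p); f=p["frame"].astype(int)
m=(p["depth"]>0)&(abs(P[...,2]-.022)<.006)&(f[...,2]-f[...,0]>40)
q=P[m]; print(len(q),np.median(q[:,2]))
# in nominal board frame
a=np.radians(19.0); B=np.array([[np.cos(a),np.sin(a)],[-np.sin(a),np.cos(a)]])
b=(q[:,:2]-[.4913,-.3882])@B.T*1000
print("board frame extents",np.percentile(b,[.2,99.8],0))
# edge angles
e=[]
for y in range(-40,110,5):
    t=b[abs(b[:,1]-y)<2.5]
    if len(t)>50: e.append((y,t[:,0].min(),t[:,0].max()))
e=np.array(e); print(np.round(e,1).tolist())
for n,mm in [("grip",(f[...,2]>f[...,1]+60)&(P[...,2]>.06)&(P[...,2]<.08)),("pins",(P[...,2]>.0285)&(P[...,2]<.036))]:
    g=P[mm&(p["depth"]>0)]; bb=(g[:,:2]-[.4913,-.3882])@B.T*1000
    k=(abs(bb[:,0])<60)&(bb[:,1]<110); g=g[k];bb=bb[k]
    if n=="pins":
        for lo,hi in ((-30,5),(30,60)):
            t=bb[(bb[:,0]<-30)&(bb[:,0]>-50)&(bb[:,1]>lo)&(bb[:,1]<hi)]; print(n,len(t),np.median(t,0) if len(t) else "", np.ptp(t,0) if len(t) else "")
    elif len(g): print(n,len(g),cv2.minAreaRect(bb.astype(np.float32)),np.median(g[:,2]))
E
```

```text
clock: 8.38
eef_pos: [0.4677, -0.1673, 0.2392]
tcp_rot: [179.8, 0.1, 108.2]
ft_force: [0.8, -0.2, -0.5]
gripper_width: 0.731
grasp_force: 65.5
clock: 9.05
eef_pos: [0.4846, -0.3787, 0.2365]
tcp_rot: [-179.9, 0.1, 108.7]
ft_force: [-0.7, -1.6, 0.7]
gripper_width: 0.729
grasp_force: 65.5
[ 0.48499648 -0.37610582  0.23620383] [-1.79944441e+02  4.19771584e-03  1.08783312e+02] 0.7332157487662035 [23.03946536 24.324403   16.09125045 96.26521293 -7.48155573 60.49622286
 60.25402453]
9346 0.02256207025640687
board frame extents [[-100.72911503 -235.57853445]
 [  84.45636966  110.03757836]]
[[10.0, -65.0, 63.5], [15.0, -64.7, 63.4], [20.0, -64.3, 63.1], [25.0, -65.2, 64.4], [30.0, -65.1, 63.9], [35.0, -64.5, 63.4], [40.0, -64.3, 63.1], [45.0, -65.4, 64.7], [50.0, -65.2, 63.9], [55.0, -64.6, 63.4], [60.0, -65.8, 63.0], [65.0, -65.1, 64.5], [70.0, -65.0, 63.8], [75.0, -64.4, 63.5], [80.0, -65.6, 63.1], [85.0, -65.3, 64.5], [90.0, -64.7, 63.8], [95.0, -65.6, 63.4], [100.0, -65.1, 64.4], [105.0, -64.6, 64.2]]
grip 576 ((-0.3906269073486328, 73.45581817626953), (13.917231559753418, 39.606109619140625), 87.29264068603516) 0.07195069723591195
pins 0  
pins 45 [-39.20325166  44.36925879] [6.85500303 7.40383219]
```

View pics/w3.png

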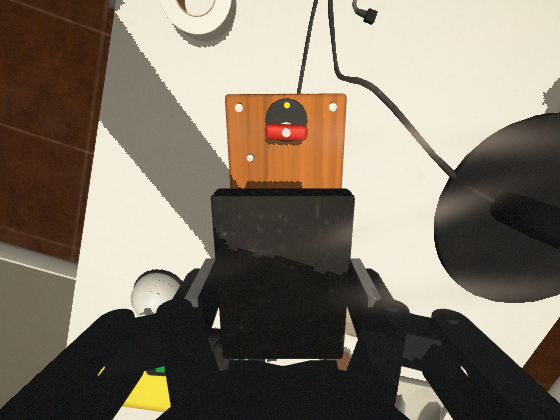

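Knob is at (286,132) with its lobe pointing away from the pad, and a side pin shows at (250,158). The held pad is square and level. Next I check where the pad sits in the hand.

```bash
python3 -m handwheel '[[0,0,0,0],[0,0,0,0],[0,0,0,0],[0,0,0,0],[0,0,0,0],[0,0,0,0],[0,0,0,0],[0,0,0,0]]' >/dev/null; python3 - <<'E'
from h import *
p=eyes.grab_frame("wrist"); s=state(); 
S=[s]
for i in range(5):
    eyes.grab_frame("wrist"); S.append(state())
e=np.mean([x["eef_pos"] for x in S],0); w=S[0]["tcp_rot"]; print(np.round([x["eef_pos"] for x in S],4).tolist(),[round(x["tcp_rot"][2],2) for x in S])
P=pts(p); T=(P-e)@Ro.from_euler("xyz",w,degrees=True).as_matrix()*1000
m=(p["depth"]>0)&(abs(T[...,2])<25)&(abs(T[...,1])<40)&(T[...,0]<70)&(T[...,0]>15)&(p["frame"].max(2)<130)
q=T[m]; print(len(q),np.percentile(q,[1,50,99],0))
for y in (-25,-10,0,10,25): print(y,[ (t[:,0].max(),np.median(t[:,2])) for t in [q[(abs(q[:,1]-y)<3)&(q[:,2]<np.median(q[:,2])+3)]]])
t=q[(q[:,0]>25)&(q[:,0]<40)]; print("width",t[:,1].min(),t[:,1].max())
for n in ("top","side"):
    p=eyes.grab_frame(n);P=pts(p); a=np.radians(19.0); B=np.array([[np.cos(a),np.sin(a)],[-np.sin(a),np.cos(a)]])
    b=(P[...,:2]-[.4913,-.389])@B.T*1000
    m=(p["depth"]>0)&(P[...,2]>.028)&(P[...,2]<.040)&(abs(b[...,0])<24)&(b[...,1]<-20)&(b[...,1]>-80)
    if m.sum(): print(n,m.sum(),np.percentile(b[m],[50,90,98,100],0)[:,1])
E
```

```text
[[0.486, -0.3744, 0.2365], [0.486, -0.3744, 0.2365], [0.486, -0.3745, 0.2365], [0.486, -0.3745, 0.2365], [0.486, -0.3745, 0.2364], [0.486, -0.3745, 0.2364]] [np.float64(108.97), np.float64(108.96), np.float64(108.96), np.float64(108.96), np.float64(108.96), np.float64(108.97)]
9554 [[ 15.35010015 -31.36532894   1.02698392]
 [ 32.23249354  -0.13784424   2.43233665]
 [ 45.16986832  30.44189158  12.75314594]]
-25 [(np.float64(45.21774497814815), np.float64(2.316524296671695))]
-10 [(np.float64(45.0530432778021), np.float64(2.317263365931182))]
0 [(np.float64(45.13143074158401), np.float64(2.3714917243274245))]
10 [(np.float64(45.16184050982909), np.float64(2.335596690899948))]
25 [(np.float64(45.33501844066023), np.float64(2.358016965091024))]
width -32.47428145360171 31.45617896828182
side 379 [-55.70268011 -37.17766357 -34.84440362 -33.9294649 ]
```

```bash
python3 -m handwheel '[[-0.0019,0.0017,0.03,0],[-0.0019,0.0017,0.06,0],[-0.0019,0.0017,0.09,0],[-0.0019,0.0017,0.115,0],[-0.0019,0.0017,0.135,0],[-0.0019,0.0017,0.15,0],[-0.0019,0.0017,0.16,0],[-0.0019,0.0017,0.16,0]]'; python3 -m handwheel '[[0,0,0.006,0],[0,0,0.012,0],[0,0,0.018,0],[0,0,0.024,0],[0,0,0.030,0],[0,0,0.034,0],[0,0,0.036,0],[0,0,0.036,0]]'; python3 -m handwheel '[[0,0,0.001,0],[0,0,0.001,0],[0,0,0.001,0],[0,0,0.001,0],[0,0,0.001,0],[0,0,0.001,0],[0,0,0.001,0],[0,0,0.001,0]]'
```

```text
clock: 10.83
eef_pos: [0.4869, -0.3746, 0.0741]
tcp_rot: [-179.9, -0.2, 109.0]
ft_force: [-1.6, -0.0, -0.4]
gripper_width: 0.729
grasp_force: 65.5
clock: 11.5
eef_pos: [0.4881, -0.3755, 0.04]
tcp_rot: [-180.0, -0.0, 109.0]
ft_force: [-0.9, -0.2, -0.7]
gripper_width: 0.726
grasp_force: 65.5
clock: 12.17
eef_pos: [0.4883, -0.3757, 0.0396]
tcp_rot: [180.0, 0.0, 109.0]
ft_force: [-0.0, 1.1, -0.0]
gripper_width: 0.73
grasp_force: 65.5
```

```bash
python3 -m handwheel '[[0,0,0.0005,0],[0,0,0.001,0],[0,0,0.0015,0],[0,0,0.0015,0],[0,0,0.0015,0],[0,0,0.0015,0],[0,0,0.0015,0],[0,0,0.0015,0]]'; python3 -m handwheel '[[0,0,0,0],[0,0,0,0],[0,0,0,0],[0,0,0,0],[0,0,0,0],[0,0,0,0],[0,0,0,0],[0,0,0,0]]' -0.68; python3 -m handwheel '[[0,0,-0.005,0],[0,0,-0.015,0],[0,0,-0.03,0],[0,0,-0.06,0],[0,0,-0.09,0],[0,0,-0.12,0],[0,0,-0.14,0],[0,0,-0.14,0]]'
python3 - <<'E'
from h import *
p=eyes.grab_frame("wrist"); s=state(); print(s["eef_pos"],s["tcp_rot"],s["q"]); cv2.imwrite("pics/w4.png",p["frame"])
P=pts(p); f=p["frame"].astype(int)
a=np.radians(19.0); B=np.array([[np.cos(a),np.sin(a)],[-np.sin(a),np.cos(a)]])
b=(P[...,:2]-[.4913,-.3895])@B.T*1000
m=(p["depth"]>0)&(f.max(2)<130)&(P[...,2]>.03)&(P[...,2]<.042)&(abs(b[...,0])<50)&(b[...,1]<61)&(b[...,1]>-40)
q=b[m]; print("pad",cv2.minAreaRect(q.astype(np.float32)),np.median(P[m][:,2]))
m=(f[...,2]>f[...,1]+60)&(P[...,2]>.06)&(P[...,2]<.08)
print("grip",cv2.minAreaRect(b[m].astype(np.float32)))
E
```

```text
clock: 12.83
eef_pos: [0.4883, -0.3757, 0.0395]
tcp_rot: [180.0, -0.0, 109.0]
ft_force: [-4.2, 2.7, 13.2]
gripper_width: 0.733
grasp_force: 66.8
clock: 13.5
eef_pos: [0.4882, -0.3756, 0.0378]
tcp_rot: [-180.0, -0.0, 109.0]
ft_force: [0.4, 0.8, 0.0]
gripper_width: 0.839
grasp_force: 0.0
clock: 14.17
eef_pos: [0.491, -0.3781, 0.1846]
tcp_rot: [179.6, 0.5, 108.9]
ft_force: [0.4, -0.8, -0.3]
gripper_width: 0.838
grasp_force: 0.0
[ 0.48998528 -0.377137    0.18207834] [179.75060609   0.31128078 108.9537827 ] [23.49744455 27.91594861 15.41773092 98.60509341 -8.86177464 54.26490478
 61.30022834]
pad ((-4.749855041503906, 9.569171905517578), (99.06107330322266, 76.01026916503906), 89.76541137695312) 0.037058679219018655
grip ((-0.09023857116699219, 74.74076843261719), (13.846809387207031, 39.726219177246094), 87.20066833496094)
```

View pics/w4.png

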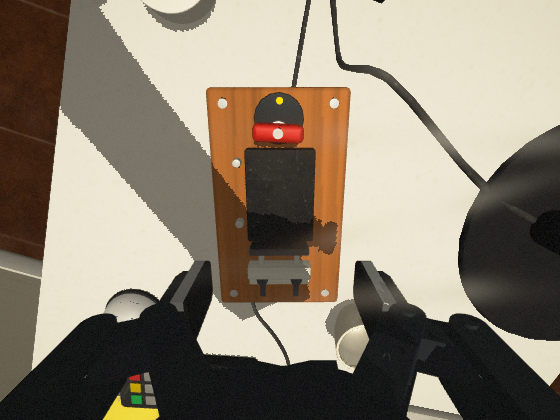

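The pad lies square between cam and fence: columns 245–315, rows 148–240, knob at (278,133) just beyond it, fence jaw just below it. The knob reads about 0.05 rad. I'll grip the bar at yaw ~192, which keeps the camera off the monitor and joint 7 in range for a clockwise turn.

```bash
python3 -m handwheel '[[0.008,0,0,-0.12],[0.016,0,0,-0.24],[0.026,0,0,-0.36],[0.036,0,0,-0.48],[0.046,-0.001,0,-0.6],[0.056,-0.0015,0,-0.72],[0.0609,-0.0015,0,-0.84],[0.0609,-0.0015,0,-0.96]]' 0.1; python3 -m handwheel '[[0,0,0,-0.12],[0,0,0,-0.24],[0,0,0,-0.36],[0,0,0,-0.489],[0,0,0,-0.489],[0,0,0,-0.489],[0,0,0,-0.489],[0,0,0,-0.489]]'; python3 - <<'E'
from h import *
s=state();print(s['q'],s['eef_pos'],s['tcp_rot'],s["ft_torque"])
d=np.array([.4669,-.3186])-s["eef_pos"][:2]; print(tool(d,s["tcp_rot"][2]), s["eef_pos"][2]-.064)
E
```

```text
clock: 14.88
eef_pos: [0.466, -0.3166, 0.177]
tcp_rot: [179.9, -0.1, 164.4]
ft_force: [0.7, 0.6, 0.0]
gripper_width: 0.453
grasp_force: 0.0
clock: 15.55
eef_pos: [0.4668, -0.3184, 0.1777]
tcp_rot: [180.0, -0.0, -168.2]
ft_force: [0.5, 0.8, -0.2]
gripper_width: 0.45
grasp_force: 0.0
[ 33.75735017  22.98617592  -2.71631596 105.64586131   1.35845186
  51.43559098 132.25142554] [ 0.46678037 -0.31844546  0.17770573] [ 1.79976244e+02 -2.79282924e-02 -1.68157369e+02] [ 0.01930478 -0.03857284 -0.04170356]
[-8.53639359e-05 -1.75804547e-04] 0.11370572843969096
```

```bash
python3 -m handwheel '[[0,0,0.02,-0.03],[0,0,0.04,-0.077],[0,0,0.06,-0.077],[0,0,0.08,-0.077],[0,0,0.095,-0.077],[0,0,0.106,-0.077],[0,0,0.1137,-0.077],[0,0,0.1137,-0.077]]'; python3 -m handwheel '[[0,0,0,0],[0,0,0,0],[0,0,0,0],[0,0,0,0],[0,0,0,0],[0,0,0,0],[0,0,0,0],[0,0,0,0]]' 1; python3 - <<'E'
from h import *
s=state();print(s['q'],s['eef_pos'],s['tcp_rot'],s["ft_force"],s["ft_torque"])
E
```

```text
clock: 16.22
eef_pos: [0.4662, -0.3179, 0.0628]
tcp_rot: [179.9, -0.1, -163.6]
ft_force: [-0.1, -0.7, -0.3]
gripper_width: 0.449
grasp_force: 0.0
clock: 16.88
eef_pos: [0.4678, -0.3192, 0.0653]
tcp_rot: [-179.9, 0.1, -163.6]
ft_force: [0.1, -0.4, 6.5]
gripper_width: 0.153
grasp_force: 62.0
[ 34.15493442  32.46610196  -3.2559216  108.85708785   2.81488764
  38.63566448 135.60012251] [ 0.46775866 -0.31923253  0.06526622] [-1.79906826e+02  7.10223217e-02 -1.63610934e+02] [ 0.1054344  -0.43561411  6.49128732] [-0.16776041  0.03332383  0.00592529]
```

```bash
cat > s.py <<'E'
from h import *
s=state(); a=(196.4-s['tcp_rot'][2]%360); print("cam~",round(.05+np.radians(a),3),"pos",np.round(s['eef_pos'],4),"F",np.round(s['ft_force'],1),"T",np.round(s['ft_torque'],3),"q7",round(s['q'][6],1),"t",s['clock'])
E
python3 -m handwheel '[[0,0,-0.0007,0.06],[0,0,-0.0007,0.14],[0,0,-0.0007,0.22],[0,0,-0.0007,0.30],[0,0,-0.0007,0.38],[0,0,-0.0007,0.46],[0,0,-0.0007,0.54],[0,0,-0.0007,0.60]]' >/dev/null; python3 s.py
python3 -m handwheel '[[0,0,0,0.04],[0,0,0,0.08],[0,0,0,0.12],[0,0,0,0.16],[0,0,0,0.20],[0,0,0,0.2],[0,0,0,0.2],[0,0,0,0.2]]' >/dev/null; python3 s.py
```

```text
cam~ 0.653 pos [ 0.4677 -0.3193  0.0653] F [ 1.3 -2.5  0.3] T [-0.518 -0.234  0.217] q7 107.4 t 17.55
cam~ 0.849 pos [ 0.4677 -0.3193  0.0653] F [ 2.2 -2.4 -0.3] T [-0.783 -0.46  -0.023] q7 98.3 t 18.2167
```

```bash
for i in 1; do python3 -m handwheel '[[0,0,0,0.015],[0,0,0,0.03],[0,0,0,0.045],[0,0,0,0.06],[0,0,0,0.075],[0,0,0,0.09],[0,0,0,0.105],[0,0,0,0.12]]' >/dev/null; python3 s.py; done
python3 -m handwheel '[[0,0,0,0.015],[0,0,0,0.03],[0,0,0,0.045],[0,0,0,0.06],[0,0,0,0.075],[0,0,0,0.09],[0,0,0,0.105],[0,0,0,0.12]]' >/dev/null; python3 s.py
```

```text
cam~ 0.971 pos [ 0.4677 -0.3193  0.0653] F [ 2.9 -4.7  0.3] T [-0.95  -0.582  0.247] q7 92.6 t 18.8833
cam~ 1.091 pos [ 0.4676 -0.3193  0.0653] F [ 2.6 -5.2  0.2] T [-0.977 -0.528  0.245] q7 87.0 t 19.55
```

```bash
python3 -m handwheel '[[0,0,0,0.01],[0,0,0,0.02],[0,0,0,0.03],[0,0,0,0.04],[0,0,0,0.05],[0,0,0,0.06],[0,0,0,0.07],[0,0,0,0.08]]' >/dev/null; python3 s.py
```

```text
cam~ 1.171 pos [ 0.4676 -0.3193  0.0653] F [ 1.3 -4.4  1.1] T [-1.001 -0.561  0.182] q7 83.3 t 20.2167
```

```bash
python3 -m handwheel '[[0,0,0,0.01],[0,0,0,0.02],[0,0,0,0.03],[0,0,0,0.04],[0,0,0,0.05],[0,0,0,0.06],[0,0,0,0.07],[0,0,0,0.08]]' >/dev/null; python3 s.py
```

```text
cam~ 1.251 pos [ 0.4676 -0.3193  0.0653] F [ 2.5 -4.8  1. ] T [-0.987 -0.536  0.204] q7 79.6 t 20.8833
```

```bash
python3 -m handwheel '[[0,0,0,0.01],[0,0,0,0.02],[0,0,0,0.03],[0,0,0,0.04],[0,0,0,0.05],[0,0,0,0.06],[0,0,0,0.07],[0,0,0,0.08]]' >/dev/null; python3 s.py
```

```text
cam~ 1.331 pos [ 0.4676 -0.3193  0.0653] F [ 2.8 -4.2  0.4] T [-0.976 -0.522  0.342] q7 75.9 t 21.55
```

```bash
python3 -m handwheel '[[0,0,0,0.01],[0,0,0,0.02],[0,0,0,0.03],[0,0,0,0.04],[0,0,0,0.05],[0,0,0,0.06],[0,0,0,0.06],[0,0,0,0.06]]' >/dev/null; python3 s.py
```

```text
cam~ 1.39 pos [ 0.4676 -0.3193  0.0653] F [ 2.7 -4.   0.8] T [-0.928 -0.478  0.239] q7 73.1 t 22.2167
```

```bash
python3 -m handwheel '[[0,0,0,0.005],[0,0,0,0.01],[0,0,0,0.015],[0,0,0,0.02],[0,0,0,0.025],[0,0,0,0.03],[0,0,0,0.035],[0,0,0,0.04]]' >/dev/null; python3 s.py
```

```text
cam~ 1.43 pos [ 0.4676 -0.3193  0.0653] F [ 3.4 -3.5  0.1] T [-0.968 -0.464  0.497] q7 71.2 t 22.8833
```

```bash
python3 -m handwheel '[[0,0,0,0.005],[0,0,0,0.01],[0,0,0,0.015],[0,0,0,0.02],[0,0,0,0.025],[0,0,0,0.03],[0,0,0,0.035],[0,0,0,0.04]]' >/dev/null; python3 s.py
```

```text
cam~ 1.47 pos [ 0.4677 -0.3193  0.0653] F [ 3.1 -4.4  1.6] T [-0.96  -0.471  0.455] q7 69.4 t 23.55
```

```bash
python3 -m handwheel '[[0,0,0,0.005],[0,0,0,0.01],[0,0,0,0.015],[0,0,0,0.02],[0,0,0,0.025],[0,0,0,0.03],[0,0,0,0.035],[0,0,0,0.04]]' >/dev/null; python3 s.py
```

```text
cam~ 1.51 pos [ 0.4676 -0.3192  0.0653] F [ 2.4 -4.4  1.3] T [-0.968 -0.502  0.513] q7 67.5 t 24.2167
```

```bash
python3 -m handwheel '[[0,0,0,0.005],[0,0,0,0.01],[0,0,0,0.015],[0,0,0,0.02],[0,0,0,0.025],[0,0,0,0.03],[0,0,0,0.035],[0,0,0,0.04]]' >/dev/null; python3 s.py
```

```text
cam~ 1.55 pos [ 0.4677 -0.3193  0.0653] F [ 3.3 -4.6  0.8] T [-0.935 -0.487  0.548] q7 65.7 t 24.8833
```

```bash
python3 -m handwheel '[[0,0,0,0.005],[0,0,0,0.01],[0,0,0,0.015],[0,0,0,0.02],[0,0,0,0.025],[0,0,0,0.03],[0,0,0,0.035],[0,0,0,0.04]]' >/dev/null; python3 s.py
```

```text
cam~ 1.589 pos [ 0.4676 -0.3192  0.0653] F [ 2.4 -4.   0.5] T [-0.928 -0.476  0.525] q7 63.8 t 25.55
```

```bash
python3 -m handwheel '[[0,0,0,0.005],[0,0,0,0.01],[0,0,0,0.015],[0,0,0,0.02],[0,0,0,0.025],[0,0,0,0.03],[0,0,0,0.035],[0,0,0,0.04]]' >/dev/null; python3 s.py
```

```text
cam~ 1.629 pos [ 0.4676 -0.3192  0.0653] F [ 2.7 -3.7  0.4] T [-0.925 -0.473  0.658] q7 62.0 t 26.2167
```

```bash
python3 -m handwheel '[[0,0,0,0.005],[0,0,0,0.01],[0,0,0,0.015],[0,0,0,0.02],[0,0,0,0.025],[0,0,0,0.03],[0,0,0,0.035],[0,0,0,0.04]]' >/dev/null; python3 s.py; python3 -c "
from h import *
for i in range(4): eyes.grab_frame('wrist'); print(state()['ft_torque'][2])"
```

```text
cam~ 1.669 pos [ 0.4676 -0.3192  0.0653] F [ 2.5 -4.1  1. ] T [-0.929 -0.436  0.7  ] q7 60.1 t 26.8833
0.614417558175305
0.5848842592759382
0.6221701683555951
0.5978191960135679
```

Torque reads 0.70 N m, about 16.7 N of bearing, and the angle agrees. I'll release and check.

```bash
python3 -m handwheel '[[0,0,0,0],[0,0,0,0],[0,0,0,0],[0,0,0,0],[0,0,0,0],[0,0,0,0],[0,0,0,0],[0,0,0,0]]' 0.1; python3 -m handwheel '[[0,0,-0.01,0],[0,0,-0.02,0],[0,0,-0.04,0],[0,0,-0.07,0],[0,0,-0.1,0],[0,0,-0.12,0],[0,0,-0.13,0],[0,0,-0.13,0]]'; python3 -m handwheel '[[0,0,0,0],[0,0,0,0],[0,0,0,0],[0,0,0,0],[0,0,0,0],[0,0,0,0],[0,0,0,0],[0,0,0,0]]' >/dev/null
python3 - <<'E'
from h import *
p=eyes.grab_frame("wrist"); s=state(); print(s["eef_pos"],s["tcp_rot"]); cv2.imwrite("pics/w5.png",p["frame"])
P=pts(p); f=p["frame"].astype(int); a=np.radians(19.0); B=np.array([[np.cos(a),np.sin(a)],[-np.sin(a),np.cos(a)]])
b=(P[...,:2]-[.4913,-.3895])@B.T*1000
m=(f[...,2]>f[...,1]+60)&(P[...,2]>.06)&(P[...,2]<.08)&(abs(b[...,0])<40)
print("grip",m.sum(),cv2.minAreaRect(b[m].astype(np.float32)) if m.sum()>5 else "")
q=eyes.grab_frame("side"); cv2.imwrite("pics/s5.png",cv2.resize(q["frame"][230:420,100:340],None,fx=3,fy=3))
E
```

```text
clock: 27.75
eef_pos: [0.467, -0.3185, 0.065]
tcp_rot: [-180.0, -0.0, 103.6]
ft_force: [-0.1, -0.2, -0.1]
gripper_width: 0.451
grasp_force: 0.0
clock: 28.42
eef_pos: [0.4686, -0.3197, 0.1984]
tcp_rot: [179.7, 0.2, 103.6]
ft_force: [0.2, -0.4, 0.6]
gripper_width: 0.45
grasp_force: 0.0
[ 0.46697958 -0.31859089  0.19483838] [-1.79987697e+02 -5.63547398e-03  1.03575135e+02]
grip 632 ((-0.13620567321777344, 75.32745361328125), (13.935553550720215, 38.849300384521484), 1.1171787977218628)
```

View pics/w5.png

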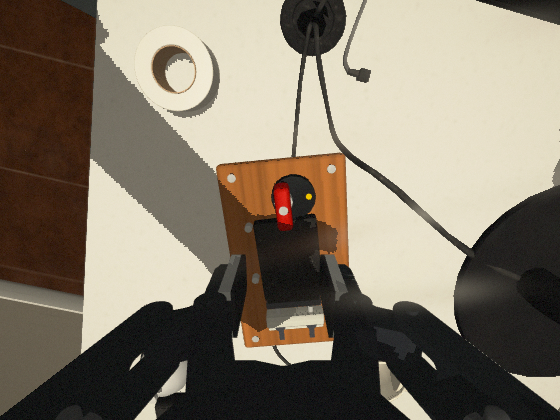

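View pics/s5.png

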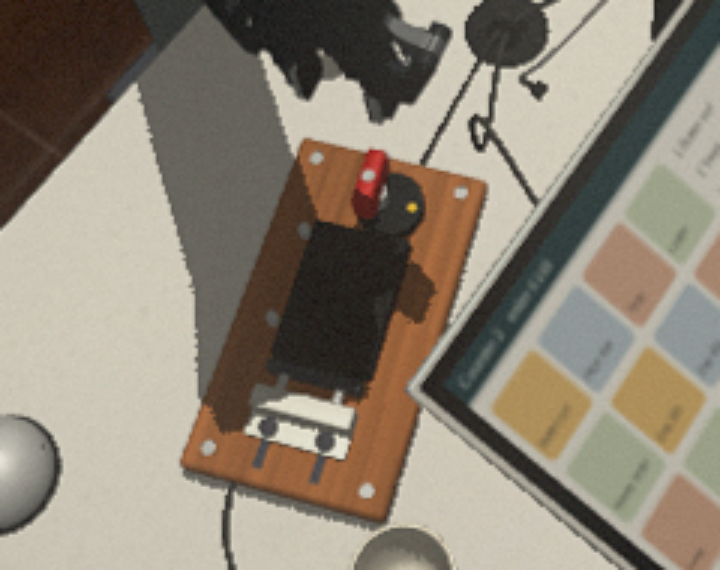

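Released, the pad is square against the fence and the side pins, with the lobe bearing on its end at (295,205). The bar reads 1.55 rad, which puts the bearing at about 13 N by both angle and torque. The roll is untouched, and the gripper is clear of everything.

```bash
python3 -c "
from bench import env
print(env.close_job())"
```

```text
the job is handed in; nothing more can be done
None
```

The job is handed in: the ink pad is clamped square between fence and cam at an estimated 13 N (from knob torque and angle, not measured directly), the gripper is clear, and the arm never touched the stamp or the label roll; no verdict came back.

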